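# Close the drill jig

## Robot

A 7-joint arm with a two-finger parallel gripper is mounted at the origin on a cart in front of the work surface, level with it; the furniture and walls round the work are solid. World frame = base frame: x ahead of the robot, y to its left, z up, the work surface at z = 0. Lengths are in m, angles in rad, forces in N, time in s.
With the tool pointing down it reaches from about 0.425 to 0.95 m from the base axis. Payload 4.7 kg.
Tool frame: the origin (TCP) lies between the finger pads; the fingertips stand env.tip_extent ahead of it and the grasp point (between the pads) lies 8 mm behind it (env.tip_extent is the distance from the TCP to the fingertips, in m); z points along the fingers, y is the line along which they close (so a half turn about z gives the same grasp; the last joint's range is limited). The gripper opens to 85 mm and grips with 20 to 120 N. Pads are 22 mm wide; open, the fingers measure 114 mm over their backs; the gripper's body (76 mm by 85 mm) begins 54 mm behind the grasp point. The pads swing forward as they close: fully open they stand 13 mm farther back than shut.
Start: joints at [-1.351, 0.469, -0.049, 1.532, 0.024, 1.141, -0.082], TCP at [0.166, 0.654, 0.242] pointing down, gripper open.
Joint ranges: [-2.59, 2.59], [-0.33, 1.99], [-1.39, 1.29], [0.1, 2.45], [-1.04, 4.18], [0.21, 1.99], [-2.66, 2.66]. Speed limits (rad/s): [2.57, 2.57, 3.14, 3.14, 3.14, 3.14, 3.14].

## Interface

Orientations are given as a unit quaternion [x, y, z, w].
In Python, from bench import env gives the robot as it stands.
- The arm moves only by the shell command python3 -m crank 'ROWS'. ROWS is JSON, one flat list of numbers, 7 for each row, row after row: the opening, from -1 (shut) to 1 (fully open), so that 0 is half open, then the shift along the world's x, y, z in mm, then the turn, a rotation vector about the world's x, y, z in degrees. A call has 1 to 10 rows; each row shifts and turns the commanded pose from where the row before left it; what a row does not reach is not made up. A row lasts 1/12 s, in which the tool goes at most 41.7 mm and 7.16 degrees, less where a joint would pass 70% of its speed; a pose out of reach is approached as far as the arm can. A call with a gripper value outside its range is refused whole. The fingers move at their own pace and stop on an object; the grip force is fixed at half the most. Time passes only in rows, so rows that do not move let the fingers close. It gives the time, the measured TCP pose, the force, the opening and the grip force at its end, in the units of the state.
- env.state(): the state, without advancing time (a new reading comes with each control period).
- env.get_image(name): name is "scene" or "side" or "wrist"; returns a dict with "pixels" (480x640x3 uint8, red, green, blue), "K" (3x3 intrinsics, pixels), "R" (3x3) and "t" (3): a world point X has camera coordinates R X + t. Camera axes: x right, y down, z forward; pixel columns grow to the right and rows downward; lengths in m; the calibration is good to about 2 mm. A picture is of the moment at which its call begins. There is no depth.
- env.close_job(): hands the job in; it is judged then, once.
Trained networks look in the newest picture that a camera, given by its name, has taken for a name from the list of things; names that differ only in an ending like _2 or _b are one class to them, and where a whole thing is asked for, a point or a joint stands for the part that bears it (a point fixed in the world has none). Each returns a list of dicts, best first, with "conf" (0 to 1); they miss things now and then, are a little off and sometimes report something else, mostly with a low value. They report only what shows in the picture. A call takes as long as a camera call. They do not tell look-alikes from the thing itself.
- env.silhouettes(camera, label): "mask" (480x640 bool, what is visible of it) and "xy" ([column, row] in pixels, amid what is visible of it).
The state is a dict: "clock": time; "joints": joint angles; "qd": joint speeds; "effort": joint torques, N m; "position": TCP position; "ee_rot": TCP orientation; "contact_force": force on the tool from outside, world axes, zero at the start; "moment": the same for the moment, N m; "finger_gap": opening from 0.0 (shut) to 1.0 (fully open); "grip_force": force on a finger pad.
Only numpy, scipy, OpenCV 4.12 (cv2) and the standard library are available. Lean on these libraries where they do the work, as an engineer would, in place of code of your own. Each camera call takes 0.05 s, during which the arm holds its last target. There are 200 camera calls.

## Task

Take the jig's top plate from the slanted blue stand by its black grip and, keeping it level and the right way round (its red-dotted end over the thick pin with the red collar), lower it gently onto the two guide pins of the drill jig until it rests fully home on both collars, not dropping it down the pins; then let go. The pin carriage may be clamped up to about a centimetre off the middle of the bed, so feel for the pins without forcing, and leave the other things on the bench where they are.

Things in the scene. Friction and masses are not known exactly. Their poses are not given: they have to be found in the camera images.
- plate_grip (a point): Centre of the black upright grip of the jig's loose top plate (0.25 to 0.5 kg, balanced under the grip). Grip: 46 along the plate's x, 12 thick along y, 34 high, standing on the middle of the upper face. This point is 17 mm above that face, 29 mm above the underside; z points out of the upper face. At the start the plate lies pitched 30 degrees on the stand, facing up and back toward the robot.
- top_plate: The same aluminium plate, 80 (x) x 130 (y) x 12 mm. Origin: centre of its underside. Guide holes right through at y = +45 mm (16 mm diameter, end marked by two red dots) and y = -45 mm (12 mm diameter), both at x = 0, with 1 mm chamfers underneath.
- plate_grip_red (a point): Point on the top plate at the grip's mid height, 45 mm along the plate's +y from plate_grip: above the centre of the big guide hole, at the red-dotted end.
- jig_base: Fixed grey bed of the drill jig, 120 (x) x 164 (y) x 12 mm; rails along x at y = +-76 mm, 27 mm high; an adjusting screw sticks out 16 mm at -x. Origin: centre of its underside, on the bench. Between the rails is a steel carriage with the two guide pins; it is clamped anywhere from -12 to +12 mm along the bed's x from the middle, different each time and not reported.
- jig_rest (a point): Point on the bed's middle axis, 42 mm above the bench, fixed to the bed: the height of the flat tops of the two 24 mm collars on which the plate's underside must rest. An oval flange clamped between them ends 5 mm lower. With the plate home, plate_grip is 29 mm above this height.
- jig_tips (a point): Point on the bed's middle axis, 70 mm above the bench, fixed to the bed: the height of the tips of the upright guide pins (the last 5 mm taper by 2 mm in radius), which stand at the bed's y = +45 mm (14 mm diameter, red band on its collar) and y = -45 mm (10 mm diameter), both at the carriage's unknown x of -12 to +12 mm.
- plate_stand: Fixed blue stand, footprint 110 (x) x 170 (y) mm, with a support 100 x 160 mm sloping 30 degrees up toward its +x, about 72 mm high at the back, with a lip 8 mm high at its low edge against which the plate rests. Origin: centre of its underside on the bench.
- marker: Bystander lying on the bench, to be left alone: blue felt marker, 16x128x16 mm. Origin: centre of its underside.
- paste_tin: Bystander lying on the bench, to be left alone: round green-lidded tin, 70x70x26 mm. Origin: centre of its underside.
- small_bearing: Bystander lying on the bench, to be left alone: ball bearing, 42x42x14 mm. Origin: centre of its underside.
- large_bearing: Bystander lying on the bench, to be left alone: ball bearing, 52x52x14 mm. Origin: centre of its underside.
- plunger: Bystander lying on the bench, to be left alone: bright steel pump plunger, 16x68x16 mm. Origin: centre of its underside.
- caliper: Bystander lying on the bench, to be left alone: digital caliper, 66x216x11 mm. Origin: centre of its underside.
- pliers: Bystander lying on the bench, to be left alone: flat-nose pliers with red grips, 55x174x15 mm. Origin: centre of its underside.
- brush: Bystander lying on the bench, to be left alone: flat brush with wooden handle, 35x197x10 mm. Origin: centre of its underside.
Mind the look-alikes: they are no part of the job. Of the things shaped like the jig_base, the grey one is meant.

How it is judged:
By the outcome, as a careful person would: the job done as asked, in the order asked, and still so for the second after the job is handed in, with the robot touching nothing.
It also fails if it takes over 64 s, if anything falls off the work surface, if the arm or the gripper's body presses on something with over 40 N, if the wrist force passes 120 N, or if a joint passes its speed limit or range.

## Working session

There is one attempt and no reset: what is moved stays moved. The work goes in short steps, Python scripts to look and compute and a shell command to move; the robot and the scene stay as the last step left them, time stands still between calls to the robot, and variables do not carry over. Pictures are saved under pics/ and viewed, at most 10 in all, crops included, and the job is handed in when it is done.

```bash
mkdir -p pics
python3 - <<'E'
from bench import env
import cv2
s=env.state();print(s,env.tip_extent)
for c in ["scene","side"]:
    im=env.get_image(c);cv2.imwrite(f"pics/{c}0.png",im["pixels"][:,:,::-1])
    for l in ["plate_grip","top_plate","jig_base","plate_stand"]:
        print(c,l,[(round(d["conf"],2),[round(float(v)) for v in d["xy"]],int(d["mask"].sum())) for d in env.silhouettes(c,l)])
E
```

```text
{'clock': 0.0, 'joints': array([-1.35088547,  0.4694557 , -0.04862324,  1.53370056,  0.0241253 ,
        1.14103475, -0.08230011]), 'qd': array([ 0.00252796,  0.00149052,  0.001385  , -0.00062014,  0.00121002,
        0.00207298, -0.00126605]), 'effort': array([ 5.06281310e-05, -5.10313046e+01, -4.63024538e-02, -2.37712204e+01,
        1.07984093e-02,  7.58553680e-03, -5.03956599e-06]), 'position': array([0.1660577 , 0.65365925, 0.24124909]), 'ee_rot': array([ 1.24051236e-01,  9.92275304e-01, -1.00242880e-03, -8.19654221e-05]), 'contact_force': array([ 0.61829139,  0.49692907, -0.13334076]), 'moment': array([-0.0404478 ,  0.00742581, -0.05534616]), 'grip_force': 0.0, 'finger_gap': 1.000897941077503} 0.011
scene plate_grip [(0.69, [251, 276], 717), (0.62, [342, 269], 1715)]
scene top_plate [(0.94, [344, 269], 1834)]
scene jig_base [(0.75, [206, 188], 1818), (0.67, [269, 232], 2511), (0.42, [253, 277], 677)]
scene plate_stand [(0.97, [340, 288], 1616)]
side plate_grip []
side top_plate [(0.9, [335, 262], 1731), (0.28, [358, 227], 95)]
side jig_base [(0.97, [224, 179], 1648), (0.88, [271, 223], 2346), (0.65, [229, 237], 191), (0.55, [365, 384], 1289)]
side plate_stand [(0.17, [333, 264], 1773)]
```

View pics/scene0.png

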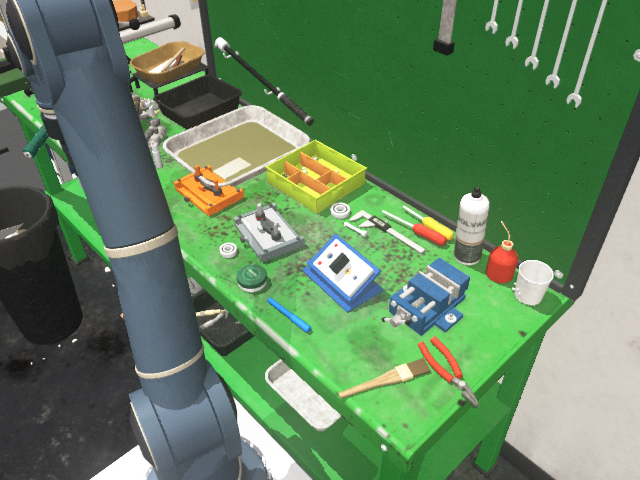

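View pics/side0.png

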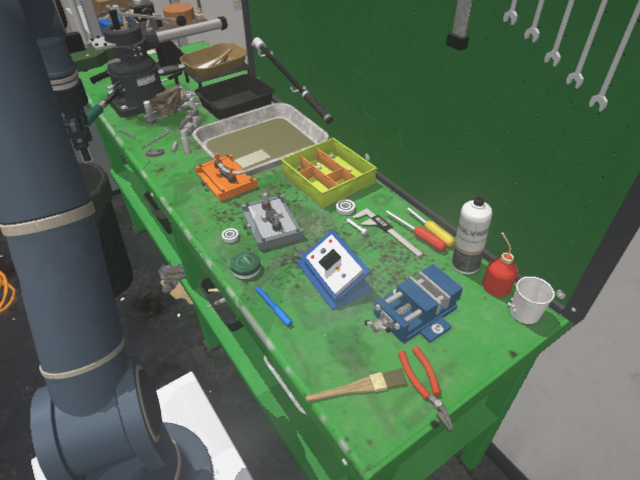

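The scene view shows the grey jig at (269,232), its orange look-alike at (206,188), and the plate on the blue stand at (344,269) with its grip at about (340,262). The blue vise at (430,295) could also be mistaken for the stand. In the side view the grey jig is at (271,223), the orange one at (224,179), and the plate at (335,262). I choose the grey jig and the plate at (344,269), and check both in one close crop.

Run:
```python
import cv2,numpy as np
a=cv2.imread("pics/scene0.png");b=cv2.imread("pics/side0.png")
f=lambda im,x,y:cv2.resize(im[y:y+75,x:x+100],(400,300),interpolation=cv2.INTER_CUBIC)
cv2.imwrite("pics/crop1.png",np.vstack([np.hstack([f(a,295,232),f(a,220,192)]),np.hstack([f(b,285,225),f(b,222,180)])]))
from bench import env
for c in ["scene","side"]:
    im=env.get_image(c);print(c,im["K"][0],im["K"][1],(-im["R"].T@im["t"]))
```

```text
scene [593.43354292   0.         319.63407403] [  0.         593.43354292 235.68656958] [-0.17537598 -0.48333915  1.00897272]
side [472.57010406   0.         317.95201502] [  0.         472.57010406 236.2960509 ] [ 0.07204311 -0.40292781  0.82890664]
```

View pics/crop1.png

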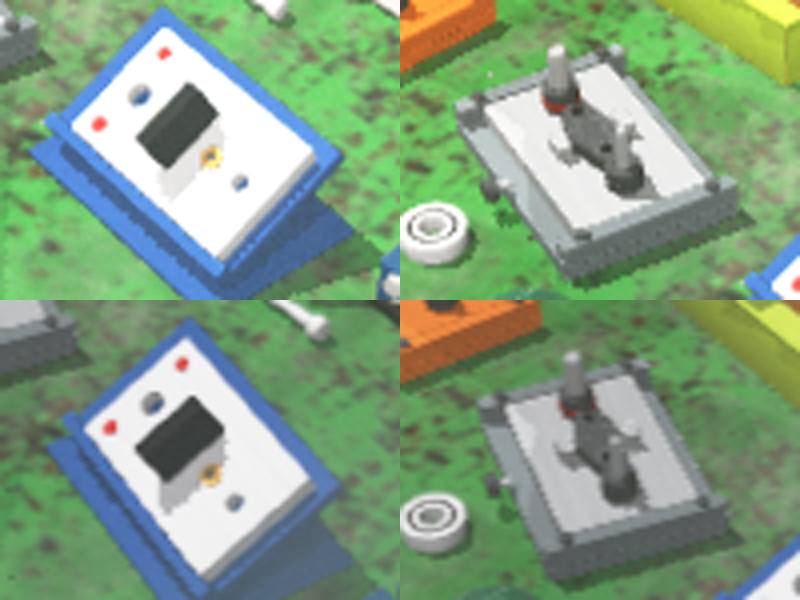

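The crop confirms my choice. In scene pixels, the plate's red dots and big hole at (330,256) are on its left (+y) end. The grey jig's red-collared pin tip is at (259,204) and its thin pin tip at (276,223).

Run:
```python
from bench import env
import numpy as np
from scipy.optimize import least_squares
from scipy.spatial.transform import Rotation as R
C=[env.get_image(c) for c in ["scene","side"]]
def pr(c,X):
    p=(c["R"]@np.atleast_2d(X).T).T+c["t"];p=p@c["K"].T;return p[:,:2]/p[:,2:]
L=np.array([[0,45,12],[0,-45,12],[40,65,12],[-40,65,12],[40,-65,12],[-40,-65,12]])/1000
U=[np.array([[329.75,256],[355,277.75],[336.75,239],[313,263.75],[373.75,272],[349.5,298.25]]),
   np.array([[323,251],[343.75,275.5],[331.25,234.5],[306,257],[363.25,272],[337,295]])]
rot=lambda yaw:R.from_euler('z',yaw)*R.from_euler('y',-np.radians(30))
f=lambda p:np.concatenate([(pr(c,rot(p[3]).apply(L)+p[:3])-u).ravel() for c,u in zip(C,U)])
r=least_squares(f,[.5,0,.05,0]);p=r.x
print("plate",p,np.degrees(p[3]),np.abs(r.fun).round(1))
print("grip",rot(p[3]).apply([0,0,.029])+p[:3],"zaxis",rot(p[3]).apply([0,0,1]))
T=[np.array([[259,204],[275.75,223.25]]),np.array([[265,193.75],[277,216.25]])]
g=lambda q:np.concatenate([(pr(c,[[q[0],q[1],.07],[q[2],q[3],.07]])-u).ravel() for c,u in zip(C,T)])
r=least_squares(g,[.5,.1,.5,0]);q=r.x
print("pins",q,np.abs(r.fun).round(1),np.hypot(*(q[:2]-q[2:])),"yaw",np.degrees(np.arctan2(-(q[0]-q[2]),q[1]-q[3])))
s=env.state();print(R.from_quat(s["ee_rot"]).as_matrix().round(3))
```

```text
plate [ 0.5183411   0.1812731   0.05315915 -0.09181006] -5.2603290313980695 [0.5 0.2 0.6 0.5 0.2 0.  0.1 0.4 0.  2.  0.3 1.5 0.3 0.8 0.3 1.5 0.6 0.6
 0.2 0.9 0.3 1.4 1.9 0.2]
grip [0.50390217 0.18260247 0.07827389] zaxis [-0.49789421  0.04584057  0.8660254 ]
pins [0.51340064 0.48457065 0.49372397 0.39345327] [0.2 0.1 0.2 1.1 0.2 0.1 0.1 1.2] 0.09321774706360197 yaw -12.185818589940157
[[-0.969  0.246 -0.   ]
 [ 0.246  0.969  0.   ]
 [ 0.     0.    -1.   ]]
```

```bash
cat > h.py <<'E'
from bench import env
import numpy as np
from scipy.spatial.transform import Rotation as R
def pr(c,X):
    p=(c["R"]@np.atleast_2d(X).T).T+c["t"];p=p@c["K"].T;return p[:,:2]/p[:,2:]
def plate_rot(yaw,pitch=30): return R.from_euler('z',yaw,degrees=True)*R.from_euler('y',-pitch,degrees=True)
FL=R.from_matrix(np.diag([-1,1,-1.]))
def delta(pos,yaw,pitch):
    """mm and deg from measured pose to TCP pos, tool aligned with plate"""
    s=env.state();t=plate_rot(yaw,pitch)*FL
    d=(t*R.from_quat(s["ee_rot"]).inv()).as_rotvec(degrees=True)
    print("mm",((np.array(pos)-s["position"])*1000).round(1),"deg",d.round(2),"t",s["clock"],"F",s["contact_force"].round(1))
E
python3 - <<'E'
from h import *
g=np.array([.5039,.1826,.0783]);n=plate_rot(-5.26).apply([0,0,1])
delta(g+.09*n,-5.26,30)
E
```

```text
mm [ 292.9 -467.5  -86.2] deg [ -5.1  -29.6    8.78] t 0.7 F [-0.4  0.1  0.5]
```

```bash
python3 -m crank '[0,19.5,-31.2,-5.7,-0.34,-1.97,0.585, 0,19.5,-31.2,-5.7,-0.34,-1.97,0.585, 0,19.5,-31.2,-5.7,-0.34,-1.97,0.585, 0,19.5,-31.2,-5.7,-0.34,-1.97,0.585, 0,19.5,-31.2,-5.7,-0.34,-1.97,0.585, 0,19.5,-31.2,-5.7,-0.34,-1.97,0.585, 0,19.5,-31.2,-5.7,-0.34,-1.97,0.585, 0,19.5,-31.2,-5.7,-0.34,-1.97,0.585, 0,19.5,-31.2,-5.7,-0.34,-1.97,0.585, 0,19.5,-31.2,-5.7,-0.34,-1.97,0.585]'; python3 -m crank '[0,19.5,-31.2,-5.7,-0.34,-1.97,0.585, 0,19.5,-31.2,-5.7,-0.34,-1.97,0.585, 0,19.5,-31.2,-5.7,-0.34,-1.97,0.585, 0,19.5,-31.2,-5.7,-0.34,-1.97,0.585, 0,19.5,-31.2,-5.7,-0.34,-1.97,0.585, 0,0,0,0,0,0,0, 0,0,0,0,0,0,0, 0,0,0,0,0,0,0]'
python3 - <<'E'
from h import *
import cv2
g=np.array([.5039,.1826,.0783]);n=plate_rot(-5.26).apply([0,0,1])
delta(g+.09*n,-5.26,30)
im=env.get_image("wrist");cv2.imwrite("pics/w1.png",im["pixels"][:,:,::-1])
print(pr(im,[g]),im["K"])
E
```

```text
clock: 1.53
position: [0.3619, 0.3409, 0.1855]
ee_rot: [0.071, 0.982, -0.008, 0.174]
contact_force: [-0.2, 0.5, -0.3]
finger_gap: 0.5
grip_force: 0.0
clock: 2.2
position: [0.4589, 0.187, 0.1572]
ee_rot: [0.044, 0.965, -0.011, 0.258]
contact_force: [-0.9, 0.2, 0.2]
finger_gap: 0.498
grip_force: 0.0
mm [ 0.2 -0.3 -1. ] deg [-0.07 -0.02 -0.01] t 2.2 F [-0.9  0.2  0.2]
[[315.90854689 241.24744315]] [[401.41370422   0.         316.83034929]
 [  0.         401.41370422 233.7025599 ]
 [  0.           0.           1.        ]]
```

View pics/w1.png

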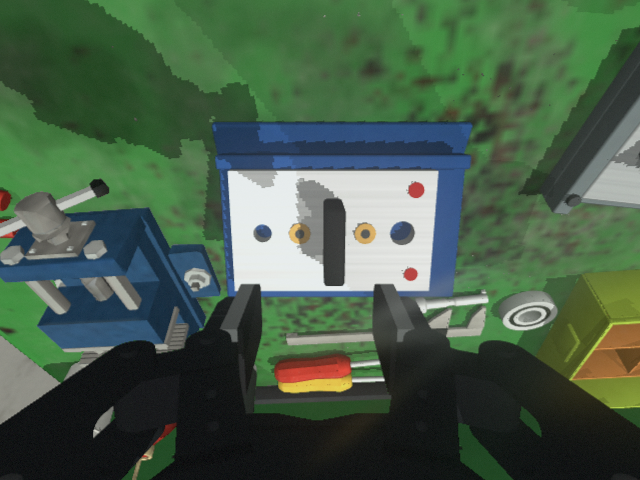

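The wrist view shows the plate square to the tool: big hole at (402,233), small hole at (262,233), grip around (334,240). The grip is about 18 px right of where I predicted, so I refit from this picture.

Run:
```python
from h import *
from scipy.optimize import least_squares
im=env.get_image("wrist")
L=np.array([[0,45,12],[0,-45,12],[40,65,12],[-40,65,12],[40,-65,12],[-40,-65,12]])/1000
U=np.array([[402,232.5],[262,233],[429,290],[438,170],[232,291],[228,170]])
f=lambda p:(pr(im,plate_rot(p[3]).apply(L)+p[:3])-U).ravel()
r=least_squares(f,[.518,.181,.053,-5]);p=r.x
print(p,r.fun.round(1));g=plate_rot(p[3]).apply([0,0,.029])+p[:3]
n=plate_rot(p[3]).apply([0,0,1]);print("grip",g,pr(im,[g,g+.017*n]))
C=[env.get_image(c) for c in ["scene","side"]]
for c in C: print(pr(c,plate_rot(p[3]).apply(L)+p[:3]).round(1).tolist())
print("cam",-im["R"].T@im["t"],"R",im["R"].round(3).tolist())
delta(g+.05*n,p[3],30)
```

```text
[ 0.52471651  0.19174871  0.04738485 -5.41176697] [ 0.1  0.3 -0.3 -0.3 -0.5  0.5  0.4  0.1  1.8 -0.5 -1.3 -0.2]
grip [0.51028114 0.19311625 0.07249958] [[333.05848064 240.29772119]
 [334.3639838  248.93445761]]
[[329.1, 254.4], [354.1, 276.2], [335.4, 237.4], [312.2, 262.2], [372.1, 268.1], [347.7, 294.5]]
[[323.0, 249.8], [343.4, 274.6], [331.5, 233.4], [306.0, 255.9], [362.1, 268.4], [334.5, 292.6]]
cam [0.33532163 0.19885778 0.23828676] R [[0.091, 0.996, 0.003], [0.697, -0.065, 0.714], [0.711, -0.063, -0.7]]
mm [ 26.8   7.7 -41.4] deg [-0.04 -0.02 -0.26] t 2.4 F [ 0.4  0.6 -0.1]
```

```bash
python3 -m crank '[0,6.7,1.9,-10.4,0,0,-0.06, 0,6.7,1.9,-10.4,0,0,-0.06, 0,6.7,1.9,-10.4,0,0,-0.06, 0,6.7,2,-10.4,0,0,-0.06, 0,0,0,0,0,0,0, 0,0,0,0,0,0,0]'
python3 - <<'E'
from h import *
import cv2
im=env.get_image("wrist");cv2.imwrite("pics/w2.png",im["pixels"][:,:,::-1])
g=np.array([.5103,.1931,.0725]);R0=plate_rot(-5.41);n=R0.apply([0,0,1])
L=np.array([[0,45,-17],[0,-45,-17],[23,6,17],[-23,6,17],[23,-6,17],[-23,-6,17]])/1000
print(pr(im,R0.apply(L)+g).round(0).tolist());delta(g+.001*-n,-5.41,30)
E
```

```text
clock: 2.9
position: [0.4853, 0.1945, 0.115]
ee_rot: [0.046, 0.965, -0.013, 0.258]
contact_force: [-0.5, -0.4, 0.2]
finger_gap: 0.495
grip_force: 0.0
[[405.0, 256.0], [232.0, 256.0], [332.0, 328.0], [333.0, 231.0], [306.0, 328.0], [305.0, 231.0]]
mm [ 25.6  -1.3 -43.7] deg [ 0.02 -0.05  0.06] t 2.95 F [ 0.7 -0.1  0.1]
```

View pics/w2.png

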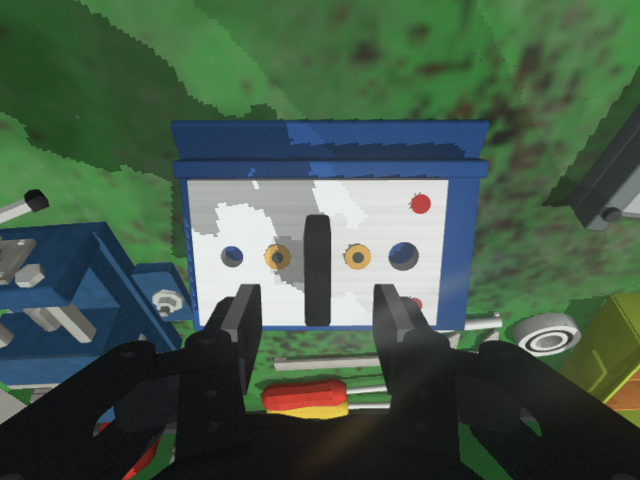

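The holes at (403,256) and (232,256) and the grip top at columns 305–331 match the prediction within 2 px, so I descend along the plate normal and close.

```bash
python3 -m crank '[0,3.2,-0.2,-5.4,0,0,0, 0,3.2,-0.2,-5.4,0,0,0, 0,3.2,-0.2,-5.4,0,0,0, 0,3.2,-0.2,-5.4,0,0,0, 0,3.2,-0.1,-5.4,0,0,0, 0,3.2,-0.1,-5.4,0,0,0, 0,3.2,-0.1,-5.4,0,0,0, 0,3.2,-0.1,-5.4,0,0,0, 0,0,0,0,0,0,0, 0,0,0,0,0,0,0]'
```

```text
clock: 3.78
position: [0.511, 0.1929, 0.0726]
ee_rot: [0.047, 0.965, -0.012, 0.258]
contact_force: [-0.6, -0.1, -0.2]
finger_gap: 0.503
grip_force: 0.0
```

```bash
python3 -m crank '[-0.5,0,0,0,0,0,0, -1,0,0,0,0,0,0, -1,0,0,0,0,0,0, -1,0,0,0,0,0,0, -1,0,0,0,0,0,0, -1,0,0,0,0,0,0, -1,0,0,0,0,0,0, -1,0,0,0,0,0,0]'
```

```text
clock: 4.45
position: [0.5109, 0.1929, 0.0727]
ee_rot: [0.046, 0.965, -0.012, 0.258]
contact_force: [-3.7, -1.2, 6.4]
finger_gap: 0.129
grip_force: 59.4
```

Gripped at 59 N. I lift along the plate normal.

```bash
python3 -m crank '[-1,-1,0.1,1.7,0,0,0, -1,-2,0.2,3.5,0,0,0, -1,-4,0.4,7,0,0,0, -1,-5,0.5,8.7,0,0,0, -1,-5,0.5,8.7,0,0,0, -1,-5,0.5,8.7,0,0,0, -1,-5,0.5,8.7,0,0,0, -1,-3,0.3,15,0,0,0, -1,0,0,20,0,0,0, -1,0,0,20,0,0,0]'
python3 - <<'E'
from h import *
delta([.63,.43,.22],-12.2,0)
E
```

```text
clock: 5.28
position: [0.479, 0.195, 0.1733]
ee_rot: [0.046, 0.965, -0.013, 0.256]
contact_force: [1.5, 0.3, -4.5]
finger_gap: 0.132
grip_force: 58.8
mm [151.  235.   46.7] deg [ 4.71 29.37 -6.59] t 5.2833 F [ 1.5  0.3 -4.5]
```

```bash
python3 -m crank '[-1,6,10,10,0.2,1.2,-0.27, -1,12,19,8,0.39,2.45,-0.55, -1,13,20,6,0.39,2.45,-0.55, -1,13,20,5,0.39,2.45,-0.55, -1,13,20,4,0.39,2.45,-0.55, -1,13,20,4,0.39,2.45,-0.55, -1,13,20,3,0.39,2.45,-0.55, -1,13,20,3,0.39,2.45,-0.55, -1,13,20,2,0.39,2.45,-0.55, -1,13,20,2,0.39,2.45,-0.55]'; python3 -m crank '[-1,13,20,0,0.39,2.45,-0.55, -1,10,16,0,0.39,2.45,-0.55, -1,6,10,0,0.2,1.2,-0.27, -1,0,0,0,0,0,0, -1,0,0,0,0,0,0, -1,0,0,0,0,0,0, -1,0,0,0,0,0,0]'
python3 - <<'E'
from h import *
import cv2
im=env.get_image("wrist");cv2.imwrite("pics/w3.png",im["pixels"][:,:,::-1])
delta([.63,.43,.22],-12.2,0)
E
```

```text
clock: 6.12
position: [0.6022, 0.3852, 0.2195]
ee_rot: [0.095, 0.994, -0.003, 0.053]
contact_force: [1.0, -0.2, -4.5]
finger_gap: 0.125
grip_force: 58.7
clock: 6.7
position: [0.6311, 0.4299, 0.2207]
ee_rot: [0.107, 0.994, -0.0, 0.002]
contact_force: [0.2, -0.5, -4.6]
finger_gap: 0.13
grip_force: 59.1
mm [-1.3 -0.  -1.1] deg [0.01 0.23 0.07] t 6.75 F [-0.3 -0.1 -4.4]
```

View pics/w3.png

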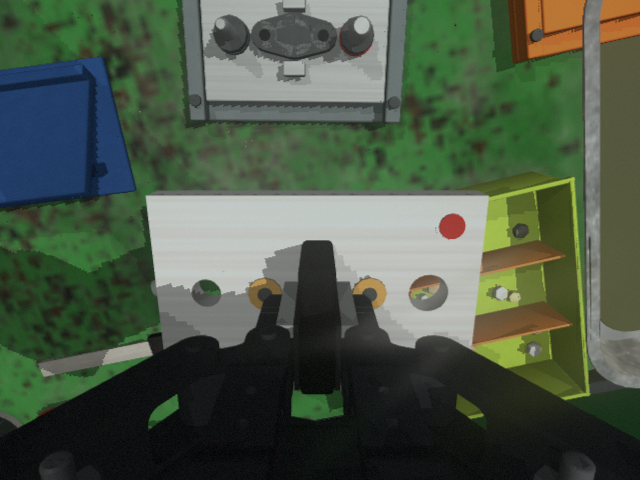

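The wrist view shows the held plate level, with holes at (206,292) and (428,292) and the red dot at (452,226). The grey jig is above it, with the thin pin at about (228,28) and the red-collared pin at about (358,30). I zoom in on the pins.

Run:
```python
import cv2,numpy as np
a=cv2.imread("pics/w3.png")
f=lambda x,y,w,h,s:cv2.resize(a[y:y+h,x:x+w],None,fx=s,fy=s,interpolation=cv2.INTER_CUBIC)
cv2.imwrite("pics/crop2.png",np.vstack([np.hstack([f(205,0,50,60,8),f(335,0,50,60,8)]),]))
```

```text
(no output)
```

View pics/crop2.png

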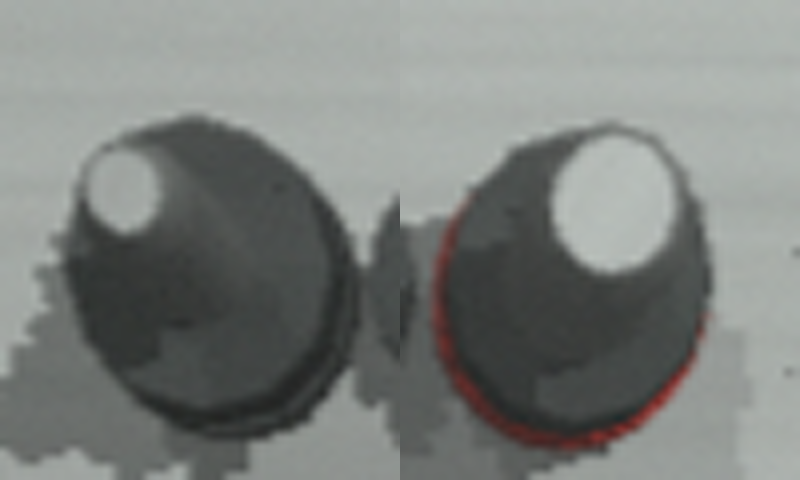

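Run:
```python
from h import *
from scipy.optimize import least_squares
im=env.get_image("wrist");s=env.state()
L=np.array([[0,45,12],[0,-45,12],[-40,65,12],[-40,-65,12]])/1000
U=np.array([[428,292.5],[206,292.5],[489,196],[147.5,196]])
rt=lambda p:R.from_euler('zyx',[p[3],p[4],0],degrees=True)
f=lambda p:(pr(im,rt(p).apply(L)+p[:3])-U).ravel()
r=least_squares(f,[.63,.43,.2,-12,0],x_scale=[.01,.01,.01,1,1]);p=r.x;print("plate",p.round(4),r.fun.round(1),"tcp",s["position"])
T=np.array([[361.9,24.75],[220.4,23.7],[357.3,34.6],[230,32.7]])
def g(q):
    c,sn=np.cos(np.radians(q[2])),np.sin(np.radians(q[2]));d=.045*np.array([-sn,c])
    P=[[*(q[:2]+k*d),z] for z in(.07+q[3],.042+q[3]) for k in(1,-1)];return (pr(im,P)-T).ravel()
for z in (0,1):
    r=least_squares(lambda q:g([*q[:3],z*q[3]]),[.5,.44,-12,0],x_scale=[.01,.01,1,.01]);q=r.x;print("pins",q.round(4),r.fun.round(1))
off=(R.from_quat(s["ee_rot"]).inv()).apply(p[:3]-s["position"]);print("plate origin in tool",off)
print("cam",-im["R"].T@im["t"])
```

```text
plate [  0.6312   0.4306   0.1907 -12.3806  -0.2917] [ 0.1  0.5  1.   0.2 -0.4 -0.1 -0.6 -0.5] tcp [0.63141789 0.4301663  0.22140182]
pins [  0.504    0.4416 -12.8374   0.    ] [-0.3  0.4  0.4 -0.1 -0.  -0.4 -0.1  0.1]
pins [ 5.04200e-01  4.41600e-01 -1.28351e+01  8.00000e-04] [-0.1  0.4  0.2 -0.1  0.1 -0.4 -0.3  0.1]
plate origin in tool [0.00041653 0.00038921 0.03067618]
cam [0.56493943 0.44446506 0.35341405]
```

```bash
python3 -m crank '[-1,-8,0.7,0,0,0.05,-0.05, -1,-15,1.3,0,0,0.05,-0.05, -1,-20,1.8,0,0,0.05,-0.05, -1,-22,1.9,0,0,0.05,-0.05, -1,-22,1.9,-5,0,0.05,-0.05, -1,-20,1.8,-10,0,0.05,-0.05, -1,-13,1.1,-15,0,0,-0.05, -1,-7.2,0.5,-20,0,0,-0.05, -1,0,0,-18,0,0,-0.05, -1,0,0,-10,0,0,-0.05]'; python3 -m crank '[-1,0,0,-5,0,0,0, -1,0,0,0,0,0,0, -1,0,0,0,0,0,0, -1,0,0,0,0,0,0]'
python3 - <<'E'
from h import *
import cv2
s=env.state();print(s["position"]);t=R.from_quat(s["ee_rot"])
print("plate now",t.apply([.0004,.0004,.0307])+s["position"],(t*FL).as_euler('zyx',degrees=True), s["contact_force"],s["moment"])
o=[]
for c,l in [("wrist",[0,0,640,480]),("scene",[200,130,160,160]),("side",[200,120,160,160])]:
    im=env.get_image(c);p=np.ascontiguousarray(im["pixels"][:,:,::-1]);cv2.imwrite(f"pics/{c}4.png",p)
    x,y,w,h=l;o.append(cv2.resize(p[y:y+h,x:x+w],(int(w*(240/h if h<480 else .99)*1.25),300) if h<480 else (640,480)) if h==480 else cv2.resize(p[y:y+h,x:x+w],(300,300),interpolation=cv2.INTER_CUBIC))
w=cv2.resize(o[0],(500,375));cv2.imwrite("pics/m4.png",np.hstack([cv2.copyMakeBorder(w,0,225,0,0,cv2.BORDER_CONSTANT),np.vstack(o[1:])]))
E
```

```text
clock: 7.63
position: [0.5025, 0.4412, 0.1416]
ee_rot: [0.11, 0.994, -0.001, -0.001]
contact_force: [-0.4, -0.1, -5.1]
finger_gap: 0.127
grip_force: 59.0
clock: 7.97
position: [0.5058, 0.4422, 0.1394]
ee_rot: [0.112, 0.994, 0.001, 0.0]
contact_force: [0.5, 0.8, -3.6]
finger_gap: 0.128
grip_force: 59.0
[0.50583977 0.44220304 0.13939725]
plate now [0.50557579 0.4427508  0.10869806] [-12.81305616  -0.06971137   0.12880291] [ 0.54631558  0.76827775 -3.59469984] [-0.02263286 -0.01278381  0.00480516]
```

View pics/m4.png

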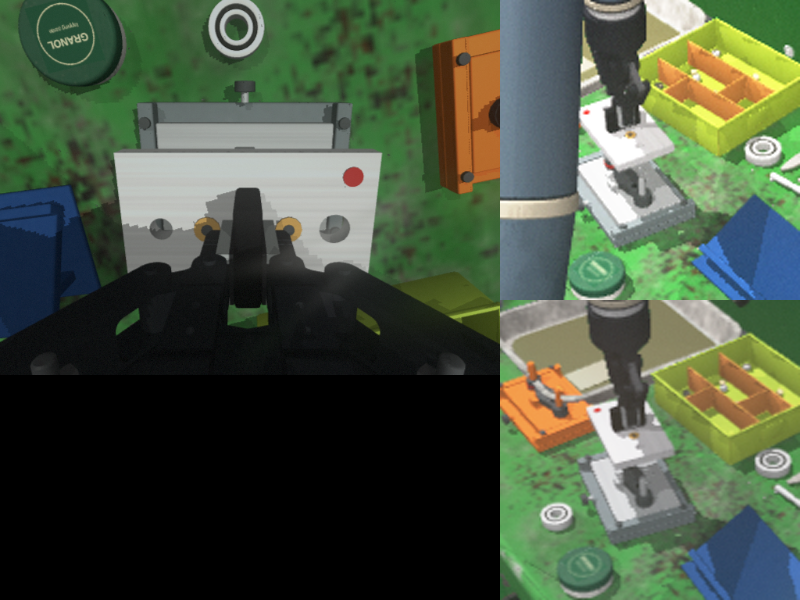

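The plate hangs above the grey jig, level, with its red dot on the red-collar side. The pins show through both holes at about (428,292) and (206,292) in full-frame pixels. I descend to just above the tips, then feel in small steps.

```bash
python3 -m crank '[-1,0,0,-5,0,0,0, -1,0,0,-8,0,0,0, -1,0,0,-7,0,0,0, -1,0,0,-4,0,0,0, -1,0,0,-3,0,0,0, -1,0,0,0,0,0,0, -1,0,0,0,0,0,0]'
python3 - <<'E'
from h import *
import cv2
s=env.state();print(s["position"],s["contact_force"],s["moment"])
im=env.get_image("wrist");a=np.ascontiguousarray(im["pixels"][:,:,::-1]);cv2.imwrite("pics/w5.png",a)
print(pr(im,[s["position"]+[0,0,-.0187]]))
f=lambda x,y:cv2.resize(a[y:y+50,x:x+66],(400,300),interpolation=cv2.INTER_CUBIC)
cv2.imwrite("pics/crop5.png",np.hstack([f(173,267),f(395,267)]))
E
```

```text
clock: 8.7
position: [0.5048, 0.4417, 0.1107]
ee_rot: [0.111, 0.994, 0.0, -0.001]
contact_force: [0.7, 0.2, -4.5]
finger_gap: 0.129
grip_force: 59.1
[0.50481551 0.4417112  0.11068609] [ 0.70667881  0.16382976 -4.54532952] [-0.01451929 -0.02872647 -0.01659751]
[[316.13529397 293.26328061]]
```

View pics/crop5.png

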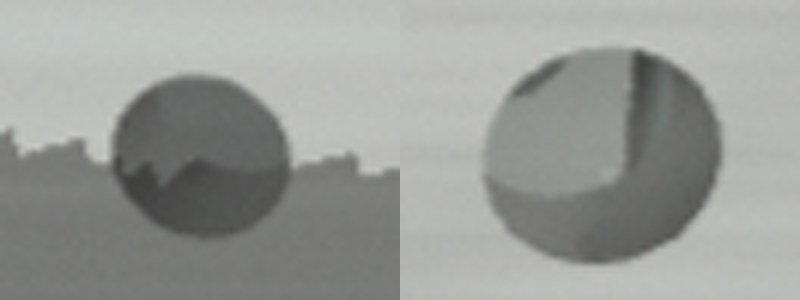

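The crop shows the red-end hole with a pin-tip-like lit patch, right edge at about (433,285) and bottom at about (425,299). The small hole is mostly dark. I compare this with the predicted tip positions.

Run:
```python
from h import *
im=env.get_image("wrist")
c=np.array([.504,.4416]);a=np.radians(-12.84);d=.045*np.array([-np.sin(a),np.cos(a)])
th=np.linspace(0,2*np.pi,40)
def ring(xy,r,z):
    P=pr(im,[[xy[0]+r*np.cos(t),xy[1]+r*np.sin(t),z] for t in th]);return "ctr",P.mean(0).round(1),"min",P.min(0).round(1),"max",P.max(0).round(1)
for k,rt,rp,rh in((1,5,7,8),(-1,3,5,6)):
    p=c+k*d;print("tip",ring(p,rt,.07) if 0 else ring(p,rt/1000,.07),"\n taper",ring(p,rp/1000,.065),"\n collar",ring(p,.012,.042))
    s=c+k*d;print(" hole top if centred",ring(s,rh/1000,.092)," under",ring(s,rh/1000,.080))
```

```text
tip ('ctr', array([412.6, 271.7]), 'min', array([401.7, 261.2]), 'max', array([423.4, 281.6])) 
 taper ('ctr', array([410.2, 268. ]), 'min', array([395.3, 253.7]), 'max', array([424.9, 281.4])) 
 collar ('ctr', array([400.4, 252.9]), 'min', array([377.6, 230.6]), 'max', array([423. , 273.7]))
 hole top if centred ('ctr', array([425.1, 291.1]), 'min', array([405.4, 272.4]), 'max', array([444.6, 308.6]))  under ('ctr', array([417.9, 280. ]), 'min', array([399.5, 262.4]), 'max', array([436.2, 296.5]))
tip ('ctr', array([217.4, 271.6]), 'min', array([210.9, 265.4]), 'max', array([223.9, 277.6])) 
 taper ('ctr', array([220. , 267.9]), 'min', array([209.3, 257.7]), 'max', array([230.5, 277.6])) 
 collar ('ctr', array([230.1, 252.9]), 'min', array([207.2, 230.6]), 'max', array([252.7, 273.7]))
 hole top if centred ('ctr', array([204.7, 291.1]), 'min', array([189.9, 277.1]), 'max', array([219.4, 304.3]))  under ('ctr', array([212.1, 280. ]), 'min', array([198.2, 266.8]), 'max', array([225.7, 292.4]))
```

The dark sliver at about (418,281) agrees with the predicted tip edge. The hole centres sit about 1 mm too far along +y, so I correct that and feel downward.

```bash
python3 -m crank '[-1,-0.3,-1,-1,0,0,0, -1,0,0,-2,0,0,0, -1,0,0,-2,0,0,0, -1,0,0,-2,0,0,0, -1,0,0,-2,0,0,0, -1,0,0,-1.5,0,0,0, -1,0,0,-1.5,0,0,0, -1,0,0,0,0,0,0]'; python3 -c "
from bench import env;s=env.state();print(s['contact_force'],s['moment'])"
```

```text
clock: 9.47
position: [0.5044, 0.4406, 0.0985]
ee_rot: [0.111, 0.994, -0.0, -0.001]
contact_force: [1.5, -0.1, -4.0]
finger_gap: 0.126
grip_force: 59.1
[ 1.45556036 -0.10777908 -4.02286595] [-0.05218588 -0.05637047  0.01083311]
```

```bash
python3 -m crank '[-1,0,0,-1.5,0,0,0, -1,0,0,-1.5,0,0,0, -1,0,0,-1.5,0,0,0, -1,0,0,-1.5,0,0,0, -1,0,0,0,0,0,0]'; python3 -c "
from bench import env;s=env.state();print(s['contact_force'],s['moment'])"
```

```text
clock: 9.88
position: [0.5044, 0.4405, 0.0926]
ee_rot: [0.111, 0.994, -0.0, -0.001]
contact_force: [1.0, 0.1, -3.8]
finger_gap: 0.127
grip_force: 59.1
[ 0.96584052  0.0825792  -3.83269698] [-0.06153792 -0.05806573  0.0462797 ]
```

```bash
python3 -m crank '[-1,0,0,-1.5,0,0,0, -1,0,0,-1.5,0,0,0, -1,0,0,-1.5,0,0,0, -1,0,0,0,0,0,0]'; python3 -c "
from bench import env;s=env.state();print(s['contact_force'],s['moment'])"
```

```text
clock: 10.22
position: [0.5043, 0.4406, 0.0881]
ee_rot: [0.111, 0.994, -0.0, -0.001]
contact_force: [-0.5, -0.9, -5.2]
finger_gap: 0.128
grip_force: 59.1
[-0.52250063 -0.88463666 -5.15812366] [0.00091561 0.02310763 0.07116554]
```

Both pins are in with almost no side force. I continue down slowly.

```bash
python3 -m crank '[-1,0,0,-1.5,0,0,0, -1,0,0,-1.5,0,0,0, -1,0,0,-1.5,0,0,0, -1,0,0,-1.5,0,0,0, -1,0,0,-1.5,0,0,0, -1,0,0,-1.5,0,0,0, -1,0,0,-1,0,0,0, -1,0,0,0,0,0,0]'; python3 -c "
from bench import env;s=env.state();print(s['contact_force'],s['moment'])"
```

```text
clock: 10.88
position: [0.5044, 0.4406, 0.0782]
ee_rot: [0.111, 0.994, 0.0, -0.001]
contact_force: [-1.1, -0.4, -4.3]
finger_gap: 0.129
grip_force: 59.1
[-1.05528763 -0.4204811  -4.32759881] [-0.00807119 -0.01523026  0.01472544]
```

```bash
python3 -m crank '[-1,0,0,-1,0,0,0, -1,0,0,-1,0,0,0, -1,0,0,-1,0,0,0, -1,0,0,0,0,0,0]'; python3 -m crank '[-1,0,0,-0.7,0,0,0, -1,0,0,0,0,0,0]';python3 -m crank '[-1,0,0,-0.7,0,0,0, -1,0,0,0,0,0,0]'
```

```text
clock: 11.22
position: [0.5045, 0.4406, 0.0753]
ee_rot: [0.111, 0.994, 0.0, -0.0]
contact_force: [-0.2, -0.8, -4.2]
finger_gap: 0.129
grip_force: 59.1
clock: 11.38
position: [0.5045, 0.4407, 0.0747]
ee_rot: [0.111, 0.994, 0.0, -0.0]
contact_force: [-0.5, -1.2, -5.0]
finger_gap: 0.128
grip_force: 59.1
clock: 11.55
position: [0.5045, 0.4407, 0.074]
ee_rot: [0.111, 0.994, 0.0, -0.0]
contact_force: [-0.1, 0.5, -4.5]
finger_gap: 0.127
grip_force: 59.1
```

```bash
for i in 1 2 3; do python3 -m crank '[-1,0,0,-0.6,0,0,0, -1,0,0,0,0,0,0]' | grep -E 'pos|contact'; done
```

```text
position: [0.5045, 0.4407, 0.0734]
contact_force: [0.3, 0.1, -3.4]
position: [0.5045, 0.4407, 0.0728]
contact_force: [0.7, -0.6, -4.5]
position: [0.5046, 0.4408, 0.0726]
contact_force: [0.5, -0.7, -1.4]
```

Contact begins at z = 0.0726. I go a little further to confirm it's seated.

```bash
for i in 1 2; do python3 -m crank '[-1,0,0,-0.5,0,0,0, -1,0,0,0,0,0,0]' | grep -E 'pos|contact|ee'; done;  python3 -c "
from bench import env;s=env.state();print(s['moment'])"
```

```text
position: [0.5046, 0.4408, 0.0726]
ee_rot: [0.111, 0.994, 0.0, -0.0]
contact_force: [-2.2, -1.8, 1.9]
position: [0.5046, 0.4408, 0.0726]
ee_rot: [0.111, 0.994, 0.0, -0.0]
contact_force: [-2.0, -2.3, 5.8]
[-0.68033344  0.54080284  0.05525688]
```

The height stalled at 0.0726, which is the predicted seat height, with a light press. I release, then retract straight up.

```bash
python3 -m crank '[-0.75,0,0,0,0,0,0, -0.6,0,0,0,0,0,0, -0.4,0,0,0,0,0,0, -0.2,0,0,0,0,0,0, -0.2,0,0,0,0,0,0, -0.2,0,0,0,0,0,0]'; python3 -m crank '[-0.2,0,0,3,0,0,0, -0.2,0,0,6,0,0,0, -0.2,0,0,10,0,0,0, -0.2,0,0,15,0,0,0, -0.2,0,0,20,0,0,0, -0.2,0,0,20,0,0,0, -0.2,0,0,20,0,0,0, -0.2,0,0,10,0,0,0, -0.2,0,0,0,0,0,0, -0.2,0,0,0,0,0,0]'
python3 - <<'E'
from h import *
import cv2
o=[]
for c,b in [("wrist",(0,0,640,480)),("side",(210,140,120,90))]:
    p=np.ascontiguousarray(env.get_image(c)["pixels"][:,:,::-1]);cv2.imwrite(f"pics/{c}6.png",p)
    x,y,w,h=b;o.append(cv2.resize(p[y:y+h,x:x+w],(400,300),interpolation=cv2.INTER_CUBIC))
im=env.get_image("wrist")
rt=R.from_euler('z',-12.84,degrees=True)
print("predicted home holes/corners",pr(im,rt.apply(np.array([[0,45,12],[0,-45,12],[-40,65,12],[-40,-65,12],[40,65,12]])/1000)+[.504,.4416,.042]).round(0).tolist())
a=cv2.imread("pics/wrist6.png")[180:360,200:440]
cv2.imwrite("pics/m6.png",np.vstack([np.hstack(o),cv2.resize(cv2.imread("pics/wrist6.png")[100:340,0:640],(800,300))]))
E
```

```text
clock: 12.88
position: [0.5047, 0.4409, 0.0713]
ee_rot: [0.111, 0.994, 0.0, -0.0]
contact_force: [-0.8, 0.3, -0.3]
finger_gap: 0.4
grip_force: 0.0
clock: 13.72
position: [0.5046, 0.4408, 0.1759]
ee_rot: [0.111, 0.994, 0.001, 0.0]
contact_force: [-0.1, 1.0, -0.7]
finger_gap: 0.402
grip_force: 0.0
predicted home holes/corners [[388.0, 229.0], [250.0, 229.0], [423.0, 167.0], [215.0, 167.0], [415.0, 286.0]]
```

View pics/m6.png

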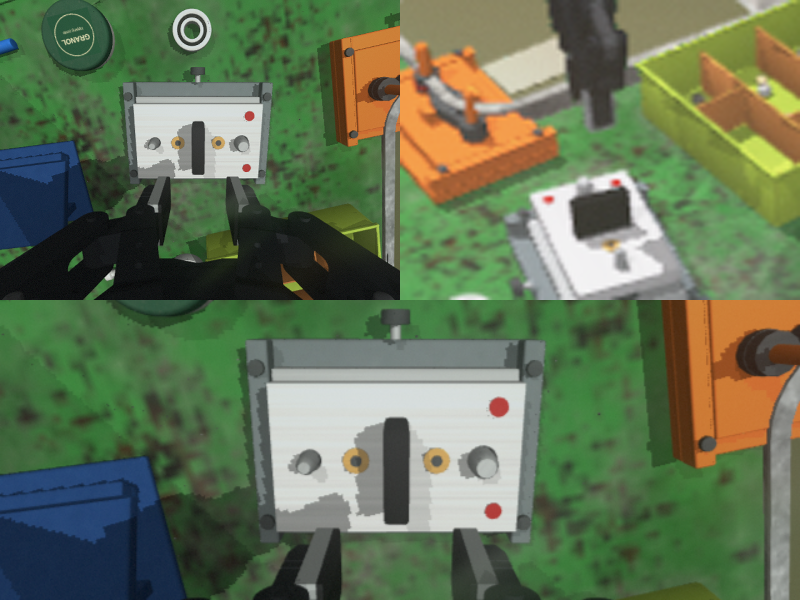

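The plate sits on both pins with its red end on the red-collared pin. Its corners at (215,167) and (422,166) match the predicted home position within a pixel, and the gripper is clear.

```bash
python3 -c "
from bench import env;print(env.close_job())"
```

```text
the job is handed in; nothing more can be done
None
```

The top plate is home on both collars of the grey jig, with its red-dotted end over the red-collared pin. The gripper has let go and is clear, nothing else on the bench was handled, and the job was handed in at about 14 s.

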